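# Press the last hanger block into the cabinet corner and hold it

### The arm

A 6-joint arm with a two-finger parallel gripper is mounted at the origin on the work surface. World frame = base frame: x ahead of the robot, y to its left, z up, the work surface at z = 0. Lengths are in m, angles in rad, forces in N, time in s.
With the tool pointing down it reaches from about 0.35 to 0.975 m from the base axis. Payload 4.9 kg.
Tool frame: the origin (TCP) lies at the very end of the fingers, on their centre line; the grasp point (between the pads) lies 19 mm behind it; z points along the fingers, y is the line along which they close (so a half turn about z gives the same grasp; the last joint's range is limited). The gripper opens to 85 mm and grips with 20 to 120 N. Pads are 22 mm wide; open, the fingers measure 114 mm over their backs; the gripper's body (76 mm by 85 mm) begins 54 mm behind the grasp point. The pads swing forward as they close: fully open they stand 13 mm farther back than shut.
Start: joints at [-0.119, 0.053, 1.613, -0, 1.476, -0.119], TCP at [0.625, 0, 0.231] pointing down, gripper open.
Joint ranges: [-3.01, 3.01], [-1.01, 2.22], [0.06, 2.58], [-1.02, 4.17], [0.09, 2.62], [-3.14, 3.14]. Speed limits (rad/s): [2.57, 2.57, 3.14, 3.14, 3.14, 3.14].

### API

Orientations are given as a rotation vector (axis times angle).
In Python, from station import ctrl, imaging gives the robot as it stands.
- The arm moves only by the tool play_rows, never from a script. Its argument "series" is a list of rows, each a list of 3 entries, a list of its own where there are three numbers: the opening, from 0 (shut) to 1 (fully open), then the shift along the tool's x, y, z each as a share of 0.05 m, from -1 to 1, then the turn, a rotation vector about the tool's x, y, z each as a share of 8 degrees, from -1 to 1. In form: [[grip, [dx, dy, dz], [ax, ay, az]], ...]. A call has 1 to 8 rows; each row shifts and turns the commanded pose from where the row before left it, along the tool's axes as they then stand; what a row does not reach is not made up. A row lasts 1/8 s, in which the tool goes at most 62.5 mm and 10.7 degrees, less where a joint would pass 70% of its speed; a pose out of reach is approached as far as the arm can. A call with a number of a shift or a turn outside -1 to 1 is refused whole. A call with a gripper value outside its range is refused whole. The fingers move at their own pace and stop on an object; "force" is the grip in N (left out, the last holds). Time passes only in rows, so rows that do not move let the fingers close. It gives the time, the measured TCP pose, the force, the opening and the grip force at its end, in the units of the state.
- ctrl.get_obs(): the state, without advancing time (a new reading comes with each control period).
- imaging.get_image(name): name is "scene" or "side" or "wrist"; returns a dict with "color" (420x560x3 uint8, blue, green, red), "fx", "fy", "cx", "cy" (pixels), "extrinsics" (4x4, takes a point from world to camera coordinates); the wrist camera has in their place "hand_eye" (4x4, takes a point from camera to tool coordinates, whose origin is the TCP and whose axes are the flange's). Camera axes: x right, y down, z forward; pixel columns grow to the right and rows downward; lengths in m; the calibration is good to about 2 mm. A picture is of the moment at which its call begins: read the wrist's pose just before it. There is no depth.
- ctrl.finish_job(): hands the job in; it is judged then, once.
The state is a dict: "t": time; "q": joint angles; "dq": joint speeds; "effort": joint torques, N m; "tool_pos": TCP position; "tool_rot": TCP orientation; "contact_force": force on the tool from outside, world axes, zero at the start; "wrist_torque": the same for the moment, N m; "opening": finger opening in m; "grip_force": force on a finger pad.
Only numpy, scipy, OpenCV 4.12 (cv2) and the standard library are available. Lean on these libraries where they do the work, as an engineer would, in place of code of your own. Each camera call takes 0.05 s, during which the arm holds its last target. There are 200 camera calls.

### The job

The last hanger block for the little spice cabinet hangs on the hook stand: lift it up and off the hook and stand it, eye up, flat on the cabinet's floor in the one empty corner. Press it firmly against both boards of that corner at once, flush with both, and finish still gripping and pressing it there, as you would while the glue grabs: do not let go. Leave everything else on the worktop where it is.

Things in the scene. Friction and masses are not known exactly. Their poses are not given: they have to be found in the camera images.
- block_mid (a point): point on the upright centre line of the loose hanger block, half-way up: 35 mm above its underside, z up. Beech block 50 x 50 x 26 mm high, with a grey nylon eye upright on the middle of its top: 34 mm wide along y (pinch across this from above), 14 mm thick along x, from 26 to 70 mm above the underside; hole along x 18 mm wide, from 30 to 60 mm above the underside
- block: the same loose hanger block (about 80 g), origin at the centre of its underside. At the start it hangs with the hook's arm through the hole of its eye, underside about 78 mm above the worktop, axes parallel to the stand's, 24 to 34 mm back from the hook's tip
- hook_tip (a point): centre of the round end of the steel hook (rod 6 mm thick), 144 mm above the worktop, turned up 9 mm from the hook's level arm; axes as the stand's. To come off, the block rises 9 mm or more (16 mm is comfortable; at 24 mm the bottom of its hole meets the arm), then travels along the stand's -x past the tip
- stand: the fixed hook stand: dark wooden foot 130 x 90 x 14 mm and a thin steel post; origin on the worktop under the post. From the post's top the level arm, 135 mm above the worktop, runs 98 mm along the stand's -x to the upturned tip
- corner (a point): the empty inner corner of a small white cabinet lying on its back, open side up: point on its plywood floor (6 mm above the worktop) where the inner faces of two boards meet. x points to the end board (inner face at x = 0), y to the side board (inner face at y = 0), z up; the free inside is at negative x and y. Seated, the block's centre is 25 mm from each face
- end_board: the end board of the empty corner, rigid and fixed like the whole cabinet (220 mm along x, 180 mm along y outside; boards 10 mm thick, tops 30 mm above the worktop, 24 mm above the cabinet floor). Origin: underside centre of the cabinet
- side_board: the side board of the empty corner, likewise fixed. Origin: underside centre of the cabinet. The three other corners already hold identical blocks, fixed. Pushed hard on one board the block sticks there by friction (coefficient about 1), and does not slide to the other; the cabinet floor likewise
- screwdriver: bystander: orange screwdriver 130 mm long, 20 mm thick, lying in the middle of the cabinet; origin on its underside mid-way
- mug: bystander: blue mug, 76 mm wide, 85 mm high; origin under its centre
- jar: bystander: glass jar with metal lid, 72 mm wide, 120 mm high; origin under its centre
- baby_bottle: bystander: orange baby bottle, 62 mm wide, 152 mm high; origin under its centre
- bowl: bystander: white bowl, 130 mm wide, 60 mm high; origin under its centre
- lunch_box: bystander: green open lunch box 150 x 110 x 50 mm; origin under its centre
Mind the look-alikes: they are no part of the job. What is shaped like the stand but red is not meant.

How it is judged:
On the way:
1. the block is off the hook, carried by the gripper alone (x of block in the frame of hook_tip below -0.012 m and height (world z) of block above 0.04 m and contact force between block and stand below 0.05 N and contact force between the fingers and block above 3 N), for 0.1 s.
At the end, for the whole second after the job is handed in: through the last second the block stands upright on the cabinet floor in the empty corner (4 mm, 0.06 rad), its centre 21 to 29 mm from each board and square to them within 0.06 rad, still, pressing each board with over 2 N at once, gripped by the fingers with over 3 N (contact force between block and end_board above 2 N and contact force between block and side_board above 2 N and contact force between the fingers and block above 3 N and x of block in the frame of corner between -0.029 and -0.021 m and y of block in the frame of corner between -0.029 and -0.021 m and z of block in the frame of corner between -0.004 and 0.004 m and (angle between the x axis of block and the x axis of corner, either way round below 0.06 rad or angle between the x axis of block and the y axis of corner, either way round below 0.06 rad) and angle between block's own z axis and vertical below 0.06 rad and height (world z) of block_mid above 0.03 m and linear speed of block below 0.02 m/s); the arm keeps its last pose, push and grip.
It fails at once if the screwdriver, mug, jar, baby bottle, bowl or lunch box is moved by more than 30 mm (distance of any of screwdriver, mug, jar, baby_bottle, bowl, lunch_box from where it was at the start of the episode above 0.03 m).
It also fails if it takes over 58 s, if anything falls off the work surface, if the arm or the gripper's body presses on something with over 40 N, if the wrist force passes 120 N, or if a joint passes its speed limit or range.

## Working session

There is one attempt and no reset: what is moved stays moved. The work goes in short steps, Python scripts to look and compute and a tool call to move; the robot and the scene stay as the last step left them, time stands still between calls to the robot, and variables do not carry over. Pictures are saved under pics/ and viewed, at most 10 in all, crops included, and the job is handed in when it is done.

Besides the shell and the picture viewer there is one more tool, called after "Request:" as name([rows], argument=value, ...), one row to a line, values as JSON. play_rows: Moves the arm, as the interface text tells. Shift numbers are shares of 0.05 m and turn numbers shares of 8 degrees, none past 1 either way. Its arguments: {"type":"object","properties":{"series":{"type":"array"},"force":{"type":"number"}},"required":["series"]}

```bash
mkdir -p pics
python3 - <<'E'
from station import ctrl, imaging
import cv2,pickle
o=ctrl.get_obs();print({k:o[k] for k in('t','tool_pos','tool_rot','opening')})
d={}
for n in('scene','side','wrist'):
    d[n]=imaging.get_image(n);cv2.imwrite(f'pics/{n}0.png',d[n]['color'])
pickle.dump(d,open('d0.pkl','wb'))
for n in d:print(n,d[n]['fx'],d[n]['cx'],d[n]['cy'],d[n].get('extrinsics',d[n].get('hand_eye')))
E
```

```text
{'t': 0.0, 'tool_pos': array([6.24378202e-01, 8.77549002e-05, 2.30087570e-01]), 'tool_rot': array([-2.22028186e+00, -2.22032725e+00,  1.96780980e-03]), 'opening': 0.08554240504076743}
scene 402.26199954188405 277.9557587760218 207.4823834907831 [[ 0.06056837  0.99814841 -0.00558794 -0.04004552]
 [ 0.59574518 -0.0406409  -0.80214462 -0.20965819]
 [-0.80088648  0.04525561 -0.59710366  1.61714289]
 [ 0.          0.          0.          1.        ]]
side 457.728427625221 283.1900513311232 211.2705207331769 [[ 0.73071308 -0.68267105 -0.00431624 -0.38081346]
 [-0.37555981 -0.39669346 -0.83760917  0.31161727]
 [ 0.57009931  0.61367299 -0.54625291  1.15735741]
 [ 0.          0.          0.          1.        ]]
wrist 319.518339516719 280.7452164552793 211.5204029033714 [[ 2.02505513e-04 -9.56842485e-01 -2.90606982e-01  7.33598722e-02]
 [ 9.99999926e-01  2.88393351e-04 -2.52717647e-04 -9.45099879e-04]
 [ 3.25620102e-04 -2.90606910e-01  9.56842473e-01 -1.43504564e-01]
 [ 0.00000000e+00  0.00000000e+00  0.00000000e+00  1.00000000e+00]]
```

View pics/scene0.png

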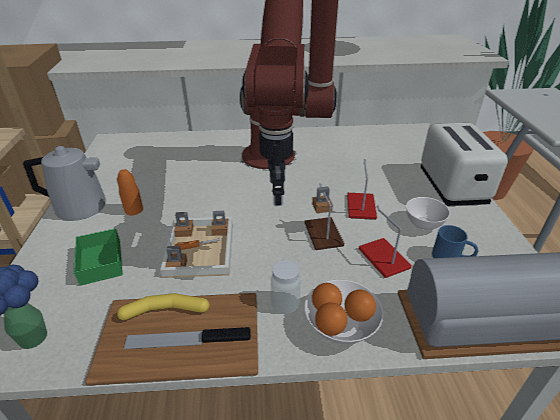

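View pics/side0.png

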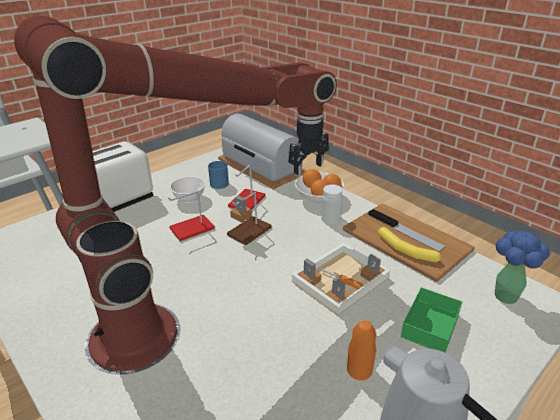

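The scene view shows the brown stand's foot at (325,233) and the loose block hanging at (322,200). The cabinet is at (197,247), and its empty corner is the lower right one, near (225,268). The side view has the block near (240,207) and the cabinet at (342,277). I'll zoom in on both.

Run:
```python
import cv2,numpy as np
a=cv2.imread('pics/scene0.png');b=cv2.imread('pics/side0.png')
c=lambda i,x,y,w,h:cv2.resize(i[y:y+h,x:x+w],(400,300),interpolation=cv2.INTER_CUBIC)
# x4 (100x75) tiles
cv2.imwrite('pics/z1.png',np.vstack([np.hstack([c(a,290,180,100,75),c(a,150,205,100,75)]),np.hstack([c(b,210,175,100,75),c(b,290,240,100,75)])]))
```

```text
(no output)
```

View pics/z1.png

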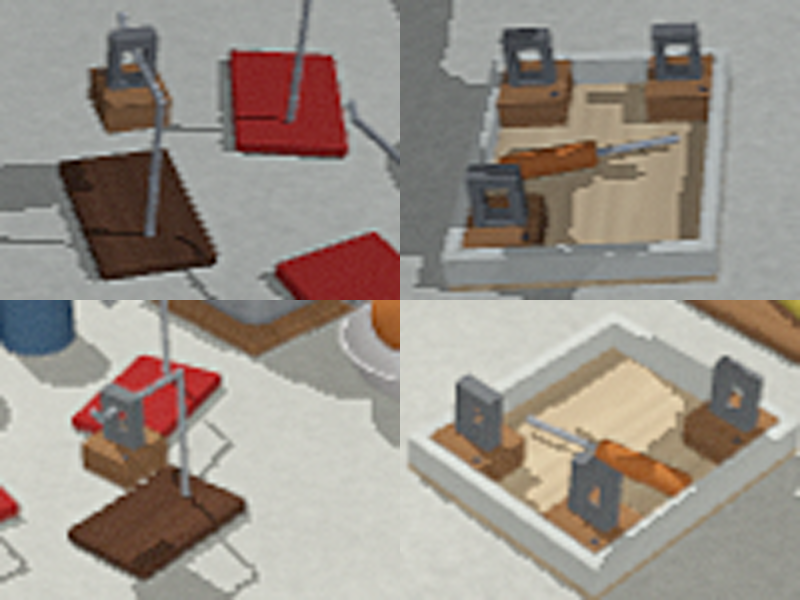

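```bash
cat > h.py <<'E'
import numpy as np,cv2
from scipy.spatial.transform import Rotation as R
def pose(o):
    T=np.eye(4);T[:3,:3]=R.from_rotvec(o['tool_rot']).as_matrix();T[:3,3]=o['tool_pos'];return T
def cam(im,o=None): # camera -> world
    return pose(o)@im['hand_eye'] if 'hand_eye' in im else np.linalg.inv(im['extrinsics'])
def ray(im,px,o=None):
    C=cam(im,o);d=C[:3,:3]@[(px[0]-im['cx'])/im['fx'],(px[1]-im['cy'])/im['fy'],1];return C[:3,3],d/np.linalg.norm(d)
def plane(im,px,z,o=None):
    p,d=ray(im,px,o);return p+d*(z-p[2])/d[2]
def tri(rays):
    A=sum(np.eye(3)-np.outer(d,d) for p,d in rays);b=sum((np.eye(3)-np.outer(d,d))@p for p,d in rays)
    x=np.linalg.solve(A,b);return x,max(np.linalg.norm(np.cross(x-p,d)) for p,d in rays)
E
python3 - <<'E'
import pickle;from h import *
np.set_printoptions(precision=4,suppress=True)
d=pickle.load(open('d0.pkl','rb'));s,e=d['scene'],d['side']
A=lambda x,y:(290+x/4,180+y/4);B=lambda x,y:(150+(x-400)/4,205+y/4);C=lambda x,y:(210+x/4,175+(y-300)/4);D=lambda x,y:(290+(x-400)/4,240+(y-300)/4)
for n,p,q in [('eyetop',A(132,30),C(122,390)),('bend',A(160,95),C(180,372)),('tip',A(122,15),C(97,410)),('postbase',A(150,233),C(185,493)),
 ('cab outer corner',B(718,246),D(615,318)),('cab out near +y',B(733,55),D(410,440)),('cab out far -y',B(443,255),D(805,412))]:
    print(n,*tri([ray(s,p),ray(e,q)]))
print('cab',[plane(s,B(*p),.03)[:2] for p in((718,246),(733,55),(443,255),(490,55))])
E
```

```text
eyetop [0.4685 0.1408 0.1489] 0.0026320446626252833
bend [0.5332 0.15   0.136 ] 0.004366707825436147
tip [0.441  0.1377 0.1438] 0.0027588216400539945
postbase [0.5358 0.1521 0.0134] 0.0026919083416486697
cab outer corner [ 0.6472 -0.1344  0.0249] 0.006108908185337632
cab out near +y [ 0.4343 -0.1281  0.0216] 0.0033352495594293962
cab out far -y [ 0.6508 -0.3123  0.0345] 0.0034379161651575266
cab [array([ 0.6481, -0.1287]), array([ 0.4421, -0.1246]), array([ 0.6444, -0.3109]), array([ 0.4294, -0.3118])]
```

View pics/wrist0.png

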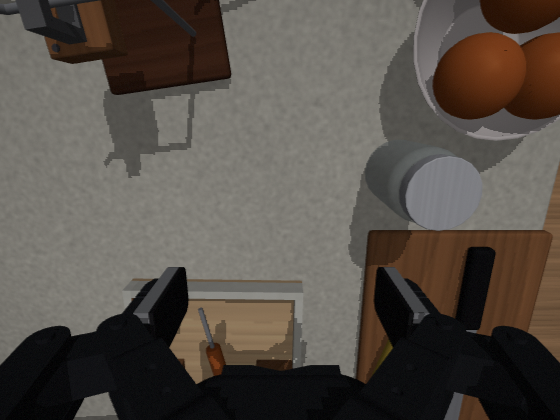

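The wrist view has the block at the top left, near (80,35), the dark foot at (170,45), and the cabinet's +y end at (215,290). I'll move above the block and turn so that the fingers close along the stand's y, which lies about 8° off world y.

Request:
play_rows([
  [1,[0.7,-0.78,-0.15],[0,0,0]],
  [1,[0.7,-0.78,-0.15],[0,0,0]],
  [1,[0.7,-0.78,-0.15],[0,0,0]],
  [1,[0.7,-0.78,-0.15],[0,0,0]],
  [1,[0,0,0],[0,0,1]],
  [1,[0,0,0],[0,0,1]],
  [1,[0,0,0],[0,0,1]],
  [1,[0,0,0],[0,0,1]],
], force=40)

```text
t: 1.15
tool_pos: [0.4687, 0.14, 0.2609]
tool_rot: [-2.751, -1.517, 0.001]
contact_force: [-0.0, 0.4, -0.6]
opening: 0.0857
grip_force: 0.0
```

Request:
play_rows([
  [1,[0,0,0],[0,0,1]],
  [1,[0,0,0],[0,0,1]],
  [1,[0,0,0],[0,0,1]],
  [1,[0,0,0],[0,0,1]],
  [1,[0,0,0],[0,0,1]],
  [1,[0,0,0],[0,0,1]],
  [1,[0,0,0],[0,0,0.3]],
  [1,[0,0,0],[0,0,0]],
])

```text
t: 2.15
tool_pos: [0.4688, 0.14, 0.2609]
tool_rot: [3.135, 0.209, -0.001]
contact_force: [-0.6, 0.4, 0.2]
opening: 0.0856
grip_force: 0.0
```

```bash
cat > snap.py <<'E'
import sys,pickle
from station import ctrl, imaging
from h import *
n=sys.argv[1];o=ctrl.get_obs();im=imaging.get_image('wrist')
cv2.imwrite(f'pics/{n}.png',im['color']);pickle.dump((im,o),open(n+'.pkl','wb'))
np.set_printoptions(precision=4,suppress=True)
print(o['t'],o['tool_pos'],'\n',pose(o)[:3,:3],o['contact_force'],o['opening'],o['grip_force'])
E
python3 snap.py w1
```

```text
2.15 [0.4688 0.14   0.2609] 
 [[ 0.9911  0.1328 -0.0006]
 [ 0.1328 -0.9911 -0.0001]
 [-0.0006  0.     -1.    ]] [-0.5744  0.3913  0.2205] 0.08558365120262824 0.0
```

View pics/w1.png

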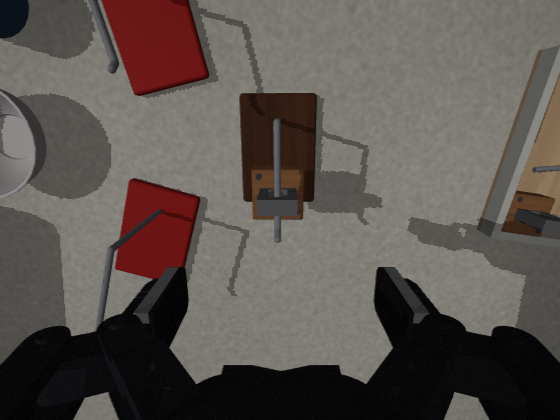

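The wrist view shows the stand aligned with the image. The hook arm runs from (277,120) to its tip at (277,240), and the eye is at (278,200). Next I'll get exact edges.

Run:
```python
import pickle;from h import *
np.set_printoptions(precision=4,suppress=True,linewidth=160)
im,o=pickle.load(open('w1.pkl','rb'));g=cv2.cvtColor(im['color'],cv2.COLOR_BGR2GRAY)
print('col265',list(zip(range(160,225),g[160:225,265])) )
print('col290',g[180:225,290]);print('row208',list(zip(range(250,306),g[208,250:306])));
d=pickle.load(open('d0.pkl','rb'));s,e=d['scene'],d['side']
T=pose(o)
for n,p,q,r in [('eyetop',(277.5,208),(323,187.5),(240.5,198)),('tip',(277.5,240),(320.5,183.75),(234.25,202.5)),('bend',(277,122),(330,203.75),(255,193))]:
    x,er=tri([ray(im,p,o),ray(s,q),ray(e,r)]);print(n,x,er,'tool',T[:3,:3].T@(x-T[:3,3]))
```

```text
col265 [(160, np.uint8(33)), (161, np.uint8(34)), (162, np.uint8(34)), (163, np.uint8(33)), (164, np.uint8(31)), (165, np.uint8(35)), (166, np.uint8(37)), (167, np.uint8(39)), (168, np.uint8(37)), (169, np.uint8(43)), (170, np.uint8(63)), (171, np.uint8(67)), (172, np.uint8(68)), (173, np.uint8(69)), (174, np.uint8(70)), (175, np.uint8(72)), (176, np.uint8(73)), (177, np.uint8(73)), (178, np.uint8(73)), (179, np.uint8(74)), (180, np.uint8(73)), (181, np.uint8(71)), (182, np.uint8(71)), (183, np.uint8(71)), (184, np.uint8(73)), (185, np.uint8(73)), (186, np.uint8(72)), (187, np.uint8(73)), (188, np.uint8(47)), (189, np.uint8(39)), (190, np.uint8(38)), (191, np.uint8(38)), (192, np.uint8(38)), (193, np.uint8(37)), (194, np.uint8(36)), (195, np.uint8(36)), (196, np.uint8(37)), (197, np.uint8(36)), (198, np.uint8(37)), (199, np.uint8(37)), (200, np.uint8(68)), (201, np.uint8(69)), (202, np.uint8(70)), (203, np.uint8(69)), (204, np.uint8(69)), (205, np.uint8(69)), (206, np.uint8(69)), (207, np.uint8(70)), (208, np.uint8(68)), (209, np.uint8(69)), (210, np.uint8(69)), (211, np.uint8(68)), 
[... 1198 characters left out ...]
np.uint8(70)), (285, np.uint8(69)), (286, np.uint8(69)), (287, np.uint8(69)), (288, np.uint8(69)), (289, np.uint8(68)), (290, np.uint8(69)), (291, np.uint8(69)), (292, np.uint8(70)), (293, np.uint8(69)), (294, np.uint8(69)), (295, np.uint8(69)), (296, np.uint8(68)), (297, np.uint8(61)), (298, np.uint8(48)), (299, np.uint8(45)), (300, np.uint8(44)), (301, np.uint8(45)), (302, np.uint8(45)), (303, np.uint8(86)), (304, np.uint8(115)), (305, np.uint8(122))]
eyetop [0.4672 0.141  0.1478] 0.0036614624737755837 tool [-0.0013 -0.0012  0.1131]
tip [0.439  0.1376 0.1442] 0.0037387503934670904 tool [-0.0297 -0.0016  0.1168]
bend [0.5341 0.1506 0.136 ] 0.004507172989768298 tool [ 0.0662 -0.0019  0.1249]
```

The eye top is at z = 0.148 and its centre is 28 mm behind the tip, which agrees with the text. I'll descend 150 mm and grip.

Request:
play_rows([
  [1,[-0.03,-0.03,0.6],[0,0,0]],
  [1,[0,0,0.6],[0,0,0]],
  [1,[0,0,0.6],[0,0,0]],
  [1,[0,0,0.6],[0,0,0]],
  [1,[0,0,0.56],[0,0,0]],
  [0,[0,0,0],[0,0,0]],
  [0,[0,0,0],[0,0,0]],
  [0,[0,0,0],[0,0,0]],
], force=60)

```text
t: 3.2
tool_pos: [0.4685, 0.1415, 0.1153]
tool_rot: [-3.134, -0.208, -0.005]
contact_force: [-1.5, -3.0, 2.1]
opening: 0.0327
grip_force: 60.6
```

Request:
play_rows([
  [0,[0,0,0],[0,0,0]],
  [0,[0,0,0],[0,0,0]],
  [0,[0,0,0],[0,0,0]],
])

```text
t: 3.58
tool_pos: [0.4687, 0.1415, 0.1153]
tool_rot: [-3.134, -0.208, -0.006]
contact_force: [-0.1, 0.0, 6.5]
opening: 0.0331
grip_force: 59.8
```

```bash
python3 snap.py w2
```

```text
3.575 [0.4687 0.1415 0.1153] 
 [[ 0.9912  0.1323  0.0036]
 [ 0.1323 -0.9912  0.0005]
 [ 0.0037 -0.     -1.    ]] [-0.1241  0.0114  6.4709] 0.03310109184062635 59.831194281578064
```

View pics/w2.png

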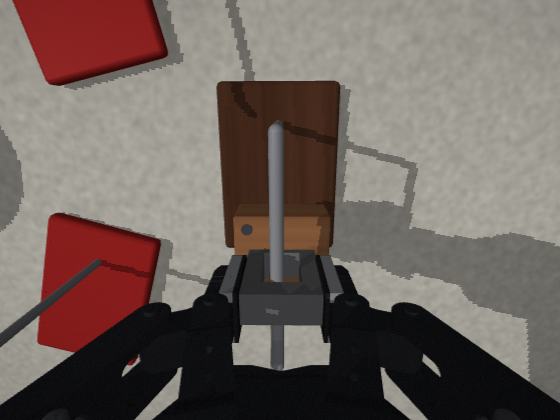

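The eye is centred between the pads and held at 60 N. I'll lift it 17 mm and slide it 75 mm along the stand's -x.

Request:
play_rows([
  [0,[0,0,-0.17],[0,0,0]],
  [0,[0,0,-0.17],[0,0,0]],
  [0,[0,0,0],[0,0,0]],
  [0,[0,0,0],[0,0,0]],
])

```text
t: 4.12
tool_pos: [0.467, 0.1413, 0.13]
tool_rot: [3.135, 0.208, -0.001]
contact_force: [0.0, -0.2, -1.6]
opening: 0.0329
grip_force: 59.5
```

Request:
play_rows([
  [0,[-0.3,0,0],[0,0,0]],
  [0,[-0.3,0,0],[0,0,0]],
  [0,[-0.3,0,0],[0,0,0]],
  [0,[-0.3,0,0],[0,0,0]],
  [0,[-0.3,0,0],[0,0,0]],
  [0,[0,0,0],[0,0,0]],
  [0,[0,0,0],[0,0,0]],
])

```text
t: 5.0
tool_pos: [0.3933, 0.1314, 0.1303]
tool_rot: [-3.135, -0.208, -0.0]
contact_force: [0.8, 0.0, -0.5]
opening: 0.0333
grip_force: 59.5
```

Request:
play_rows([
  [0,[0,0,-0.6],[0,0,0.5]],
  [0,[0,0,-0.6],[0,0,0.57]],
  [0,[0.43,0.82,0],[0,0,0]],
  [0,[0.43,0.82,0],[0,0,0]],
  [0,[0.43,0.82,0],[0,0,0]],
  [0,[0.43,0.82,0],[0,0,0]],
  [0,[0.43,0.82,0],[0,0,0]],
  [0,[0.43,0.82,0],[0,0,0]],
])

```text
t: 6.0
tool_pos: [0.5189, -0.1186, 0.1901]
tool_rot: [-3.141, 0.027, -0.0]
contact_force: [0.2, -0.2, -0.5]
opening: 0.0331
grip_force: 59.8
```

Request:
play_rows([
  [0,[0.43,0.82,0],[0,0,0]],
  [0,[0.43,0.82,0],[0,0,0]],
  [0,[0,0,0],[0,0,0]],
  [0,[0,0,0],[0,0,0]],
])

```text
t: 6.5
tool_pos: [0.5594, -0.1993, 0.1896]
tool_rot: [-3.141, 0.027, 0.002]
contact_force: [-0.7, -0.2, -0.0]
opening: 0.0331
grip_force: 59.8
```

```bash
python3 snap.py w3; python3 -c "
from station import imaging;import pickle,cv2
d={n:imaging.get_image(n) for n in('scene','side')};pickle.dump(d,open('d1.pkl','wb'))
[cv2.imwrite('pics/'+n+'1.png',d[n]['color']) for n in d]"
```

```text
6.5 [ 0.5594 -0.1993  0.1896] 
 [[ 0.9999 -0.017  -0.0011]
 [-0.017  -0.9999  0.0009]
 [-0.0011 -0.0009 -1.    ]] [-0.6899 -0.2138 -0.0405] 0.03313752003484662 59.83674645423889
```

View pics/w3.png

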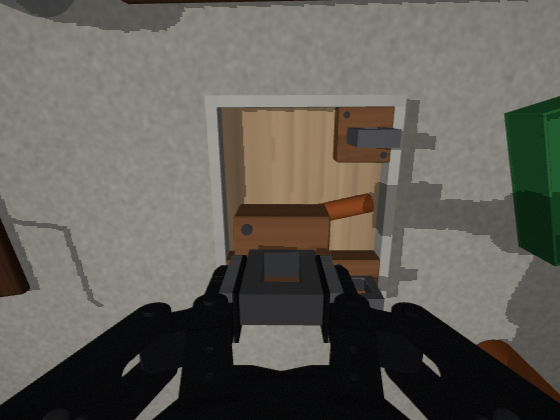

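The wrist view shows the held block square in the grip at (280,230). The end board is at the top (row ~100) and the +y side board is on the left (columns 205–240). I'll zoom into the corner to get exact edges.

Run:
```python
import cv2
i=cv2.imread('pics/w3.png')[85:235,195:415];cv2.imwrite('pics/z3.png',cv2.resize(i,None,fx=3.6,fy=3.6,interpolation=cv2.INTER_CUBIC))
```

```text
(no output)
```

View pics/z3.png

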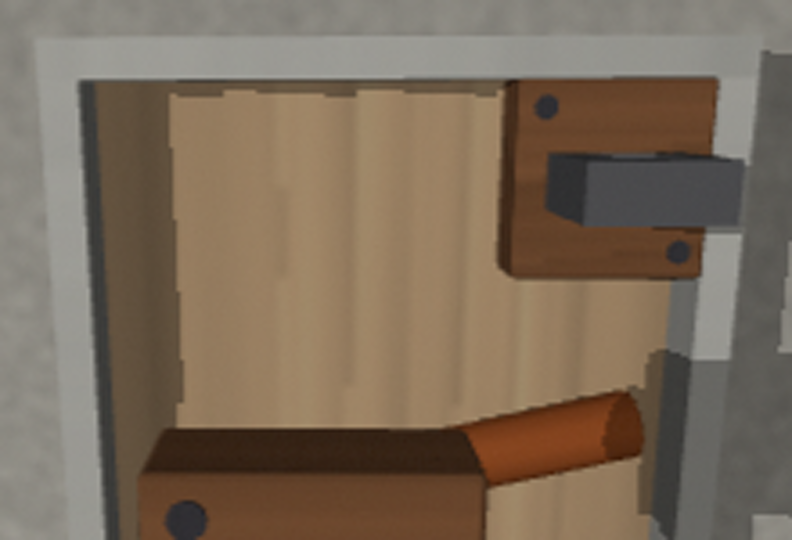

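Run:
```python
import pickle;from h import *
np.set_printoptions(precision=4,suppress=True)
im,o=pickle.load(open('w3.pkl','rb'));T=pose(o)
Z=lambda x,y:(195+x/3.6,85+y/3.6)
P={k:plane(im,Z(*p),z,o) for k,p,z in [('c',(80,80),.03),('side',(104,538),.03),('end',(500,78.5),.03),('endout',(38,40),.03),('endout2',(758,36),.03),('floorc',(96,82),.006),('floorside',(118,538),.006)]}
for k in P:print(k,P[k],'tool',T[:3,:3].T@(P[k]-T[:3,3]))
a=lambda u,v:np.degrees(np.arctan2(*(P[v]-P[u])[[1,0]]))
print('yaw from side',a('side','c'),'end',a('end','c')-90,'out',a('endout2','endout')-90,'floor',a('floorside','floorc'),'width',np.linalg.norm(P['endout']-P['endout2']))
# held block: beech top front corners -> width 50 check, height by triangulation not needed
for p,z in[(((162,430)),0),((462,430),0)]:
    q=ray(im,Z(*p),o);print('block front-bottom ray in tool',T[:3,:3].T@(q[0]-T[:3,3]),T[:3,:3].T@q[1])
q=[plane(im,Z(*p),o['tool_pos'][2]-.037+.026,o) for p in((138,473),(486,473))];print([T[:3,:3].T@(x-T[:3,3]) for x in q])
q=[plane(im,Z(*p),o['tool_pos'][2]-.037,o) for p in((162,430),(462,430))];print([T[:3,:3].T@(x-T[:3,3]) for x in q])
# corner height check with scene view: inner top corner
d=pickle.load(open('d0.pkl','rb'));print(tri([ray(im,Z(38,40),o),ray(d['scene'],(229.5,266.5)),ray(d['side'],(343.7,244.5))]))
```

```text
c [ 0.6395 -0.1439  0.03  ] tool [ 0.0793 -0.0566  0.1596]
side [ 0.5168 -0.1415  0.03  ] tool [-0.0434 -0.0569  0.1597]
end [ 0.6381 -0.2491  0.03  ] tool [0.0797 0.0486 0.1595]
endout [ 0.6491 -0.1342  0.03  ] tool [ 0.0887 -0.0665  0.1596]
endout2 [ 0.647  -0.3127  0.03  ] tool [0.0897 0.1121 0.1595]
floorc [ 0.6394 -0.1437  0.006 ] tool [ 0.0793 -0.0568  0.1836]
floorside [ 0.5076 -0.141   0.006 ] tool [-0.0526 -0.0572  0.1838]
yaw from side -1.1338152566923283 end -0.7703200011709157 out -0.6672032373759293 floor -1.152828544180258 width 0.17851668875106444
block front-bottom ray in tool [ 0.0732  0.0008 -0.1435] [-0.2677 -0.1266  0.9551]
block front-bottom ray in tool [ 0.0732  0.0008 -0.1435] [-0.2675  0.1319  0.9545]
[array([ 0.0236, -0.0233,  0.011 ]), array([0.0236, 0.0258, 0.011 ])]
[array([ 0.0226, -0.0231,  0.037 ]), array([0.0226, 0.0257, 0.037 ])]
(array([ 0.6483, -0.1338,  0.025 ]), np.float64(0.006198950431848769))
```

The inner corner is at (0.6395, -0.144) with yaw about -0.9°, and the tool is at -0.97°. The block needs 56 mm to the end board and 33 mm to the side board, with its underside about 148 mm above the floor. I'll go to within 7 mm of each board and lower.

Request:
play_rows([
  [0,[0.49,-0.26,0],[0,0,0]],
  [0,[0.49,-0.26,0],[0,0,0]],
  [0,[0,0,0.6],[0,0,0]],
  [0,[0,0,0.6],[0,0,0]],
  [0,[0,0,0.6],[0,0,0]],
  [0,[0,0,0.6],[0,0,0]],
  [0,[0,0,0.2],[0,0,0]],
  [0,[0,0,0],[0,0,0]],
])

```text
t: 7.65
tool_pos: [0.6086, -0.1737, 0.0601]
tool_rot: [-3.141, 0.025, 0.001]
contact_force: [-0.8, 0.3, -0.3]
opening: 0.033
grip_force: 59.9
```

Request:
play_rows([
  [0,[0,0,0.06],[0,0,0]],
  [0,[0,0,0.06],[0,0,0]],
  [0,[0,0,0.06],[0,0,0]],
  [0,[0,0,0.06],[0,0,0]],
  [0,[0,0,0],[0,0,0]],
  [0,[0,0,0],[0,0,0]],
])

```text
t: 8.4
tool_pos: [0.6089, -0.1744, 0.0483]
tool_rot: [3.141, -0.026, -0.0]
contact_force: [0.2, 0.7, -0.8]
opening: 0.0328
grip_force: 59.9
```

Request:
play_rows([
  [0,[0,0,0.04],[0,0,0]],
  [0,[0,0,0.04],[0,0,0]],
  [0,[0,0,0],[0,0,0]],
  [0,[0,0,0],[0,0,0]],
])

```text
t: 8.9
tool_pos: [0.6089, -0.1743, 0.0443]
tool_rot: [-3.141, 0.026, 0.0]
contact_force: [0.5, -0.0, -0.4]
opening: 0.0328
grip_force: 59.9
```

Request:
play_rows([
  [0,[0,0,0.03],[0,0,0]],
  [0,[0,0,0],[0,0,0]],
  [0,[0,0,0],[0,0,0]],
])

```text
t: 9.28
tool_pos: [0.6092, -0.1744, 0.0437]
tool_rot: [3.141, -0.026, 0.001]
contact_force: [-3.0, 1.3, 5.6]
opening: 0.0333
grip_force: 60.5
```

Request:
play_rows([
  [0,[0,0,0.03],[0,0,0]],
  [0,[0,0,0],[0,0,0]],
  [0,[0,0,0],[0,0,0]],
])

```text
t: 9.65
tool_pos: [0.6093, -0.1745, 0.0437]
tool_rot: [3.141, -0.026, 0.0]
contact_force: [-5.5, 1.3, 12.0]
opening: 0.0329
grip_force: 61.4
```

The block touches the floor at TCP z = 0.0437. I'll ease off to near-zero floor load, then close in on both boards diagonally.

Request:
play_rows([
  [0,[0,0,-0.055],[0,0,0]],
  [0,[0,0,0],[0,0,0]],
  [0,[0.04,-0.04,0],[0,0,0]],
  [0,[0.04,-0.04,0],[0,0,0]],
  [0,[0,0,0],[0,0,0]],
  [0,[0,0,0],[0,0,0]],
])

```text
t: 10.4
tool_pos: [0.6129, -0.1701, 0.0438]
tool_rot: [-3.141, 0.026, 0.0]
contact_force: [0.1, -0.4, 0.4]
opening: 0.0328
grip_force: 60.0
```

Request:
play_rows([
  [0,[0.03,-0.03,0],[0,0,0]],
  [0,[0,0,0],[0,0,0]],
  [0,[0,0,0],[0,0,0]],
])

```text
t: 10.78
tool_pos: [0.6143, -0.1688, 0.0439]
tool_rot: [-3.141, 0.026, 0.001]
contact_force: [0.1, -1.0, -0.4]
opening: 0.0333
grip_force: 60.0
```

Request:
play_rows([
  [0,[0.02,-0.02,0],[0,0,0]],
  [0,[0,0,0],[0,0,0]],
  [0,[0,0,0],[0,0,0]],
])

```text
t: 11.15
tool_pos: [0.6155, -0.1679, 0.0441]
tool_rot: [3.141, -0.026, 0.0]
contact_force: [1.0, -0.8, -0.6]
opening: 0.0331
grip_force: 60.0
```

Request:
play_rows([
  [0,[0.02,-0.01,0],[0,0,0]],
  [0,[0,0,0],[0,0,0]],
  [0,[0,0,0],[0,0,0]],
])

```text
t: 11.52
tool_pos: [0.616, -0.1676, 0.0439]
tool_rot: [3.141, -0.026, -0.002]
contact_force: [-3.5, -1.3, 0.5]
opening: 0.033
grip_force: 60.1
```

Request:
play_rows([
  [0,[0,-0.02,0],[0,0,0]],
  [0,[0,0,0],[0,0,0]],
  [0,[0,0,0],[0,0,0]],
])

```text
t: 11.9
tool_pos: [0.616, -0.1669, 0.0439]
tool_rot: [3.141, -0.026, -0.002]
contact_force: [-4.1, -3.2, 0.2]
opening: 0.0335
grip_force: 60.1
```

The end board touches lightly at about 4 N. I'll ease x slightly and advance in y.

Request:
play_rows([
  [0,[-0.02,0,0],[0,0,0]],
  [0,[0,-0.02,0],[0,0,0]],
  [0,[0,0,0],[0,0,0]],
  [0,[0,0,0],[0,0,0]],
])

```text
t: 12.4
tool_pos: [0.6159, -0.1667, 0.0441]
tool_rot: [3.139, -0.026, 0.002]
contact_force: [-0.6, -6.0, -2.9]
opening: 0.0331
grip_force: 59.8
```

Request:
play_rows([
  [0,[0,-0.02,0],[0,0,0]],
  [0,[0,0,0],[0,0,0]],
  [0,[0,0,0],[0,0,0]],
])

```text
t: 12.78
tool_pos: [0.6159, -0.1666, 0.0441]
tool_rot: [3.137, -0.025, 0.002]
contact_force: [-1.1, -9.4, -2.7]
opening: 0.0329
grip_force: 59.9
```

The side board is in contact at 9 N. I'll ease y to about 4 N, push x firmly, then add y.

Request:
play_rows([
  [0,[0,0.03,0],[0,0,0]],
  [0,[0.03,0,0],[0,0,0]],
  [0,[0.03,0,0],[0,0,0]],
  [0,[0,0,0],[0,0,0]],
  [0,[0,0,0],[0,0,0]],
])

```text
t: 13.4
tool_pos: [0.6162, -0.1667, 0.044]
tool_rot: [3.14, -0.025, -0.01]
contact_force: [-11.0, -5.6, 4.9]
opening: 0.0329
grip_force: 61.1
```

Request:
play_rows([
  [0,[0.03,-0.02,0],[0,0,0]],
  [0,[0.03,-0.02,0],[0,0,0]],
  [0,[0,0,0],[0,0,0]],
  [0,[0,0,0],[0,0,0]],
])

```text
t: 13.9
tool_pos: [0.6165, -0.1666, 0.0443]
tool_rot: [3.137, -0.025, -0.021]
contact_force: [-20.8, -9.8, 11.6]
opening: 0.0333
grip_force: 61.8
```

The tool is tilting slightly from the x push, so I'll reduce x and balance the two.

Request:
play_rows([
  [0,[-0.04,-0.03,0],[0,0,0]],
  [0,[0,0,0],[0,0,0]],
  [0,[0,0,0],[0,0,0]],
  [0,[0,0,0],[0,0,0]],
])

```text
t: 14.4
tool_pos: [0.6165, -0.1665, 0.0444]
tool_rot: [3.134, -0.025, -0.012]
contact_force: [-12.0, -14.8, 5.0]
opening: 0.0335
grip_force: 61.1
```

```bash
python3 snap.py w4
python3 - <<'E'
from station import imaging;from h import *
a=imaging.get_image('scene')['color'][205:280,150:250];b=imaging.get_image('side')['color'][225:300,290:390];w=cv2.imread('pics/w4.png')[60:360,80:480]
r=lambda i:cv2.resize(i,(400,300),interpolation=cv2.INTER_CUBIC)
cv2.imwrite('pics/z4.png',np.vstack([np.hstack([r(a),r(b)]),np.hstack([r(w),r(w[100:250,100:300])])]))
E
```

```text
14.4 [ 0.6165 -0.1665  0.0444] 
 [[ 0.9998 -0.016  -0.0079]
 [-0.0161 -0.9998 -0.0072]
 [-0.0078  0.0073 -0.9999]] [-11.9977 -14.7864   5.012 ] 0.033486028921748776 61.136725544929504
```

View pics/z4.png

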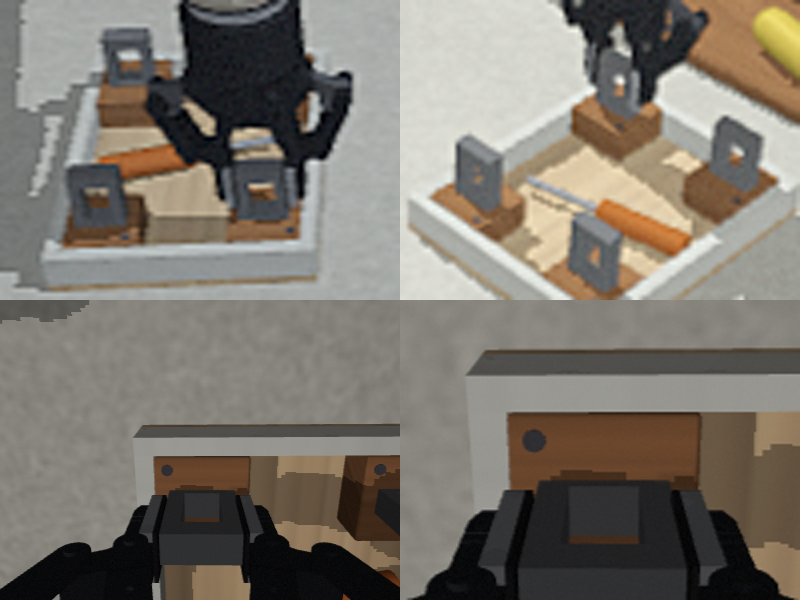

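The block sits flush in the corner with its eye up, square to both boards, and the screwdriver hasn't moved. I'll hold for a second to check that it's steady, then hand in.

Request:
play_rows([
  [0,[0.01,0,0],[0,0,0]],
  [0,[0,0,0],[0,0,0]],
  [0,[0,0,0],[0,0,0]],
  [0,[0,0,0],[0,0,0]],
  [0,[0,0,0],[0,0,0]],
  [0,[0,0,0],[0,0,0]],
  [0,[0,0,0],[0,0,0]],
  [0,[0,0,0],[0,0,0]],
])

```text
t: 15.55
tool_pos: [0.6165, -0.1665, 0.0443]
tool_rot: [3.134, -0.025, -0.014]
contact_force: [-14.9, -14.8, 6.9]
opening: 0.033
grip_force: 61.4
```

```bash
python3 -c "
from station import ctrl
o=ctrl.get_obs();print(o['t'],o['contact_force'],o['grip_force'],o['tool_pos'])
print(ctrl.finish_job())"
```

```text
15.55 [-14.86922084 -14.82155387   6.92186334] 61.35515213012695 [ 0.61654236 -0.16647334  0.04432877]
the job is handed in; nothing more can be done
None
```

I lifted the hanger block off the hook, stood it eye up in the empty corner, and handed the job in at 15.6 s while still gripping at 61 N and pushing about 15 N toward each board; the hand-in returned no verdict.

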